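Load a canister through the spring gate of a feed lane

TASK

Load the square white canister into the metal feed lane: use the canister itself to push the spring gate open and hold it open while you pass it through (not lifted over the top), then slide it on up the lane and press it home against the sprung stop with a steady push of about 10 N for half a second, never ramming gate or stop (15 N on the gate or 20 N on the stop is too much). Let go, so that it stands on the table touching or nearly touching the stop, with the gate swung shut behind it; leave the round canister, the mug and the biscuit plate alone.

Things in the scene. Friction and masses are not known exactly. Their poses are not given: they have to be found in the camera images.
- canister: White square canister with a grey lid, 50 x 50 mm and 115 mm tall, about 0.3 kg (varies), loose on the table. Origin: centre of its underside; z up, x and y square to its side faces. Grip it firmly near the top (the middle of the pads at least 82 mm up) so that the fingertips clear the lane's walls, gate and stop.
- rack: Fixed metal feed lane, open on top, no floor (the canister slides on the table). Origin: on the table, middle of the lane at the shut gate. x = loading direction (in through the gate and along the lane), y = left of that, z up. Beyond the gate the walls are 56 mm apart inside (y = -28, +28 mm), 45 mm high, 4 mm thick, with an end plate at x = 225 mm. Tallest part: hinge post, 58 mm.
- mouth (a point): Middle of the lane's mouth on the table, at x = -50 mm of the lane, same axes. Flared guides, 45 mm high, run from here (about 45 to 55 mm either side of the middle) to the gate. The right guide leads to the wall at y = -28 mm.
- pocket (a point): On the table at x = 35, y = 42 mm of the lane, same axes: from x = 0 to 70 mm the left wall is set back to here as a pocket for the open gate. A slanted piece leads from it back to the lane's left wall at x = 78 mm.
- gate (a joint): Angle of the spring gate, rad: 0 shut across the lane, up to 1.5 swung fully inward (towards +x of the lane; it opens no other way). Its spring always shuts it: about 0.05 N m at 0, 0.11 N m at 1.4, so 1 to 2 N at the free edge, which rubs along the canister's left side as that passes.
- gate_edge (a point): Point 31 mm up on the gate's free edge. The gate is a steel plate 3 mm thick, 8 to 55 mm above the table; hinge vertical, at x = 0, y = +37 mm of the lane, free edge 64 mm from it. The gate can shut only when the canister's rear face is over 66 mm past the gate line (its centre over 91 mm).
- stop: Fixed bracket of the sprung stop, across the lane, 52 mm wide, 50 mm tall. Origin: on the table under the middle of its front face (x = 166 to 178 mm in the lane); axes as the lane. A screwed stem carries a black rubber pad, 46 mm wide, 6 to 52 mm up. The pad's front face stands 18 to 42 mm in front of the bracket, set differently each time and not measured. It yields along +x by a damped spring, 6 N per mm.
- pad (a joint): How far the stop's rubber pad is pressed in, m: 0 free, 0.006 at most (about 0.0017 at 10 N). The canister's front face meets the pad when its centre is 25 mm short of the pad's face.
- round_canister: Bystander: loose round white canister with grey lid, 52 mm in diameter, 115 mm tall; origin at the centre of its underside. Stands beside the square one, nearer or farther from the robot. Leave alone.
- mug: Bystander: loose white mug, 76 mm across, 85 mm tall, origin at the centre of its underside. Leave alone.
- biscuit_plate: Bystander: loose pink plate of biscuits, 184 mm across, about 40 mm tall, origin at the centre of its underside. Leave alone.
There are look-alikes about, which are no part of the job. Leave any red look-alike of the canister alone.

How it is judged:
On the way, in this order (a step that is already met when the one before it is completed fails the run):
1. the canister, standing low in the gateway, holds the gate more than 0.9 rad open (value of joint gate above 0.9 rad and contact force between canister and gate above 0.3 N and x of canister in the frame of rack between -0.02 and 0.2 m and y of canister in the frame of rack between -0.04 and 0.04 m), for 0.1 s.
2. the canister is pressed against the stop with more than 6 N for 0.3 s (contact force between canister and stop above 6 N), for 0.3 s.
At the end, for the whole second after the job is handed in: The gate is shut (within 0.06 rad), and the canister stands upright (within 0.08 rad) and still on the table in the lane, its front face touching or within 6 mm of the stop's pad and its centre within 12 mm of the lane's middle (value of joint gate below 0.06 rad and x of canister in the frame of pad between -0.031 and -0.018 m and y of canister in the frame of rack between -0.012 and 0.012 m and height (world z) of canister below 0.004 m and angle between canister's own z axis and vertical below 0.08 rad and linear speed of canister below 0.01 m/s).
It fails at once if the canister is pressed on the stop with more than 20 N (contact force between canister and stop above 20 N).
It fails at once if more than 15 N on the gate, from anything (contact force between anything else and gate above 15 N).
It fails at once if the canister is lifted over the gate or into the lane from above (more than 40 mm up, over the lane) (x of canister in the frame of rack between -0.02 and 0.2 m and y of canister in the frame of rack between -0.04 and 0.04 m and height (world z) of canister above 0.04 m).
It fails at once if the round canister is moved more than 20 mm or tipped (distance of round_canister from where it was at the start of the episode above 0.02 m or angle between round_canister's own z axis and vertical above 0.3 rad).
It fails at once if the mug or the biscuit plate is moved more than 20 mm (distance of any of mug, biscuit_plate from where it was at the start of the episode above 0.02 m).
It also fails if it takes over 61 s, if anything falls off the work surface, if the arm or the gripper's body presses on something with over 40 N, if the wrist force passes 120 N, or if a joint passes its speed limit or range.

ROBOT

A 6-joint arm with a two-finger parallel gripper is mounted at the origin on the work surface. World frame = base frame: x ahead of the robot, y to its left, z up, the work surface at z = 0. Lengths are in m, angles in rad, forces in N, time in s.
With the tool pointing down it reaches from about 0.35 to 0.775 m from the base axis. Payload 7.3 kg.
Tool frame: the origin (TCP) lies midway between the tips of the shut fingers; the grasp point (between the pads) lies 19 mm behind it; z points along the fingers, y is the line along which they close (so a half turn about z gives the same grasp; the last joint's range is limited). The gripper opens to 92 mm and grips with 3 to 60 N. Pads are 19 mm wide; open, the fingers measure 130 mm over their backs; the gripper's body (75 mm by 190 mm) begins 47 mm behind the grasp point.
Start: joints at [1.108, 0.342, 1.524, -0, 1.275, -0.146], TCP at [0.164, 0.499, 0.227] pointing down, gripper open.
Joint ranges: [-2.53, 2.53], [-0.77, 2.02], [0.04, 2.7], [-1, 4.14], [0.28, 2.66], [-3.11, 3.11]. Speed limits (rad/s): [2.57, 2.57, 3.14, 3.14, 3.14, 3.14].

INTERFACE

Orientations are given as [roll, pitch, yaw] about the fixed x, y, z axes, in that order (R = Rz(yaw) Ry(pitch) Rx(roll)).
In Python, from cell import monitor, vision, workorder gives the robot as it stands.
- The arm moves only by the tool move_arm, never from a script. Its argument "rows" is a list of rows, each a list of 5 numbers: the shift along the world's x, y, z in mm, then the turn about the world's z in rad, then the closure, from -1 (fully open) to 1 (shut). A call has 1 to 12 rows; each row shifts and turns the commanded pose from where the row before left it; what a row does not reach is not made up. A row lasts 1/10 s, in which the tool goes at most 50 mm and 8.59 degrees, less where a joint would pass 70% of its speed; a pose out of reach is approached as far as the arm can. A call is refused whole if a number of a shift passes 50 or a number of a turn 0.15, either way. A call with a gripper value outside its range is refused whole. The fingers move at their own pace and stop on an object; "newtons" is the grip in N (left out, the last holds). Time passes only in rows, so rows that do not move let the fingers close. It gives the time, the measured TCP pose, the force, the opening and the grip force at its end, in the units of the state.
- monitor.observe(): the state, without advancing time (a new reading comes with each control period).
- vision.read_camera(name): name is "side" or "top"; returns the picture (400x640x3 uint8, red, green, blue); there is no depth.
- vision.get_calibration(name): a dict with "K" (3x3 intrinsics, pixels), "T" (4x4, takes a point from camera to world coordinates). Camera axes: x right, y up, looking along -z (the intrinsics and any distortion apply to the point x, -y, -z); pixel columns grow to the right and rows downward; lengths in m; the calibration is good to about 2 mm. A picture is of the moment at which its call begins. get_calibration takes no time and is no camera call.
- workorder.hand_in(): hands the job in; it is judged then, once.
The state is a dict: "time": time; "qpos": joint angles; "qvel": joint speeds; "joint_efforts": joint torques, N m; "tool_pos": TCP position; "tool_rot": TCP orientation; "contact_force": force on the tool from outside, world axes, zero at the start; "torque": the same for the moment, N m; "opening": finger opening in m; "grip_force": force on a finger pad.
Only numpy, scipy, OpenCV 4.12 (cv2) and the standard library are available. Lean on these libraries where they do the work, as an engineer would, in place of code of your own. Each camera call takes 0.05 s, during which the arm holds its last target. There are 200 camera calls.

## Working session

There is one attempt and no reset: what is moved stays moved. The work goes in short steps, Python scripts to look and compute and a tool call to move; the robot and the scene stay as the last step left them, time stands still between calls to the robot, and variables do not carry over. Pictures are saved under pics/ and viewed, at most 10 in all, crops included, and the job is handed in when it is done.

Besides the shell and the picture viewer there is one more tool, called after "Call:" as name([rows], argument=value, ...), one row to a line, values as JSON. move_arm: Moves the arm, as the interface text tells. Its arguments: {"type":"object","properties":{"rows":{"type":"array","items":{"type":"array","items":{"type":"number"}}},"newtons":{"type":"number"}},"required":["rows"]}

```bash
mkdir -p pics; ls
python3 - <<'E'
from cell import monitor, vision
import cv2
for n in ("top","side"):
    im=vision.read_camera(n); cv2.imwrite(f"pics/{n}0.png",im[:,:,::-1])
    c=vision.get_calibration(n); print(n,c)
print(monitor.observe())
E
```

```text
pics
top {'K': array([[495.50457405,   0.        , 324.02338935],
       [  0.        , 495.50457405, 198.17609927],
       [  0.        ,   0.        ,   1.        ]]), 'T': array([[ 2.07435543e-02,  9.80773695e-01, -1.94042943e-01,
         2.36472920e-01],
       [-9.99784370e-01,  2.01631233e-02, -4.96601670e-03,
        -9.57235523e-02],
       [-9.58026772e-04,  1.94104115e-01,  9.80980466e-01,
         1.24261879e+00],
       [ 0.00000000e+00,  0.00000000e+00,  0.00000000e+00,
         1.00000000e+00]])}
side {'K': array([[434.63714696,   0.        , 321.77674564],
       [  0.        , 434.63714696, 206.79188713],
       [  0.        ,   0.        ,   1.        ]]), 'T': array([[ 0.77833114,  0.42118959, -0.46561783, -0.05541273],
       [-0.6277588 ,  0.50914297, -0.58880585, -0.79170663],
       [-0.01093285,  0.75058162,  0.6606873 ,  0.85703296],
       [ 0.        ,  0.        ,  0.        ,  1.        ]])}
{'time': 0.1, 'qpos': array([ 1.10797207e+00,  3.42660799e-01,  1.52491357e+00, -1.93384759e-05,
        1.27540238e+00, -1.46007206e-01]), 'qvel': array([ 0.00118153, -0.00357656, -0.00423969, -0.00039508, -0.00049388,
        0.00023212]), 'joint_efforts': array([ 1.95729619e-03, -4.32000804e+01, -2.44696552e+01,  7.20707746e-02,
        5.26229327e-02, -3.37321057e-05]), 'tool_pos': array([0.16338543, 0.49854885, 0.2261132 ]), 'tool_rot': array([-3.14022060e+00, -1.83073184e-04,  2.82478112e+00]), 'contact_force': array([-0.80002026,  0.95506271,  0.24939866]), 'torque': array([ 0.00385427, -0.05657937,  0.01857154]), 'grip_force': 0.0, 'opening': 0.09218434762481902}
```

View pics/top0.png

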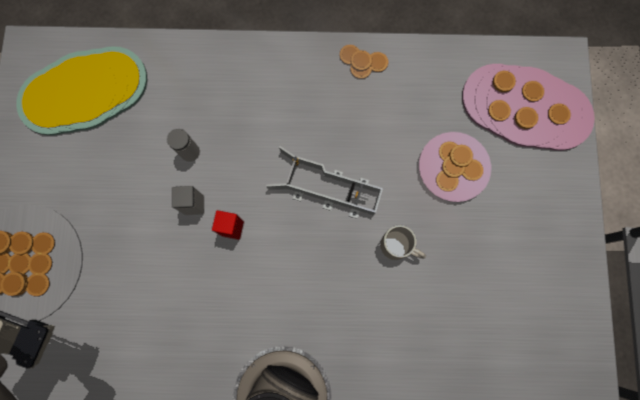

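View pics/side0.png

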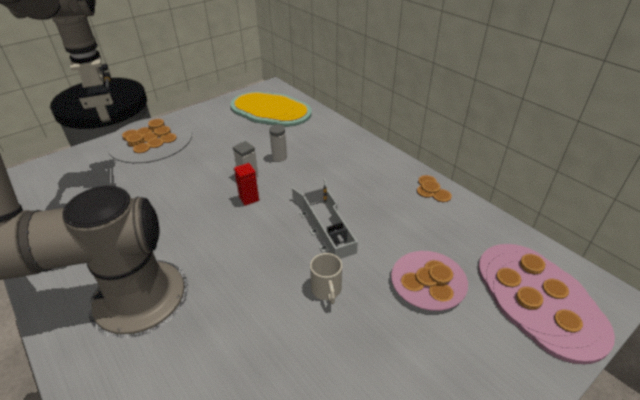

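The top view shows the square canister's grey lid at about (183,197), the round one at (179,139) and the red look-alike at (228,224). The lane runs from its mouth near (277,168) to its end near (378,197), with the black pad near (352,191). I'll enlarge both areas.

Run:
```python
import cv2,numpy as np
im=cv2.imread("pics/top0.png")
a=cv2.resize(im[140:225,262:392],None,fx=6,fy=6,interpolation=cv2.INTER_CUBIC)
cv2.imwrite("pics/rack.png",a)
b=cv2.resize(im[165:250,160:260],None,fx=6,fy=6,interpolation=cv2.INTER_CUBIC)
cv2.imwrite("pics/can.png",b)
```

```text
(no output)
```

View pics/rack.png

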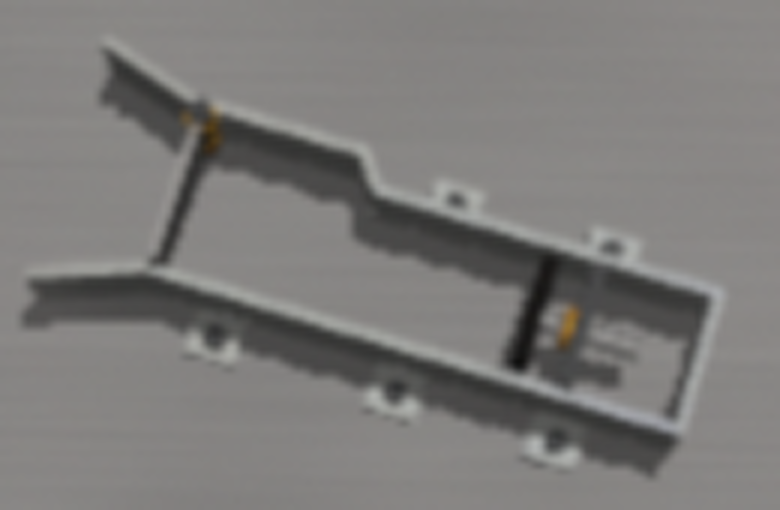

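View pics/can.png

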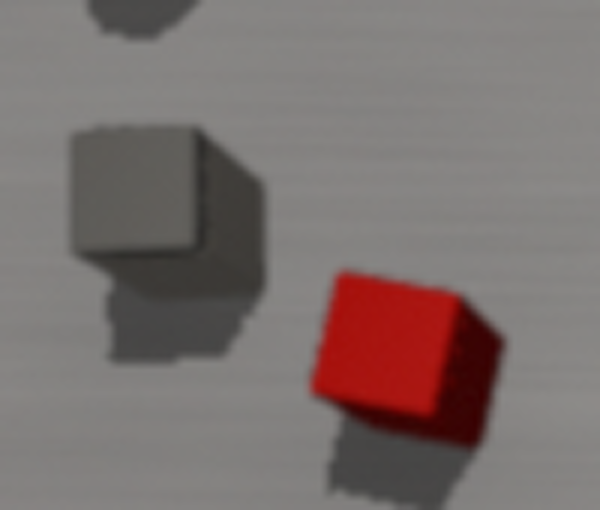

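The lane's wall tops show up bright. The gate is the line (195,125)–(160,262) in the crop, and the lid corners are clear. Next I measure by casting rays onto planes at the known heights.

```bash
cat > h.py <<'E'
import numpy as np,cv2
from cell import vision
def ray(n,uv,z):
    c=vision.get_calibration(n);K,T=c["K"],c["T"]
    uv=np.atleast_2d(np.asarray(uv,float))
    d=np.c_[(uv[:,0]-K[0,2])/K[0,0],-(uv[:,1]-K[1,2])/K[1,1],-np.ones(len(uv))]@T[:3,:3].T
    return (T[:3,3]+d*((z-T[2,3])/d[:,2])[:,None])[:,:2]
def proj(n,P):
    c=vision.get_calibration(n);K,T=c["K"],c["T"]
    p=(np.atleast_2d(P)-T[:3,3])@T[:3,:3]
    return np.c_[K[0,0]*p[:,0]/-p[:,2]+K[0,2],-K[1,1]*p[:,1]/-p[:,2]+K[1,2]]
E
python3 - <<'E'
from h import *
im=cv2.imread("pics/top0.png"); g=cv2.cvtColor(im,cv2.COLOR_BGR2GRAY).astype(float)
cr=lambda p,o:(np.array(p,float)+.5)/6-.5+o
# lid
L=ray("top",cr([(70,130),(195,125),(197,247),(72,250)],(160,165)),.115)
print("lid",L.round(4).tolist(),"sides",np.linalg.norm(L-np.roll(L,-1,0),axis=1).round(4),"ctr",L.mean(0).round(4))
d=(L[1]-L[0])+(L[2]-L[3]); e=(L[0]-L[3])+(L[1]-L[2]); print("ang",np.degrees(np.arctan2(d[1],d[0])),np.degrees(np.arctan2(e[1],e[0])))
# subpixel wall-top centres: brightest ridge per column near the seen lines
def ridge(p,q):
    p,q=cr([p,q],(262,140)); out=[]
    for u in range(int(np.ceil(p[0])),int(q[0])+1):
        v0=p[1]+(q[1]-p[1])*(u-p[0])/(q[0]-p[0]); vs=np.arange(int(round(v0))-2,int(round(v0))+3)
        w=np.clip(g[vs,u]-150,0,None)
        if w.sum()>10: out.append((u,(w*vs).sum()/w.sum()))
    W=ray("top",out,.045); vx,vy,x,y=cv2.fitLine(W.astype(np.float32),cv2.DIST_HUBER,0,.001,.001).ravel()
    s=-1 if vy>0 else 1
    return np.array([x,y]),np.array([vx,vy])*s,len(out)
R=ridge((185,275),(665,428)); Lf=ridge((380,192),(705,288)); Pk=ridge((225,112),(350,148))
for n,r in(("R",R),("L",Lf),("P",Pk)): print(n,r[0].round(4),np.degrees(np.arctan2(r[1][1],r[1][0])).round(2),r[2])
d=R[1]+Lf[1]; d/=np.linalg.norm(d); l=np.array([-d[1],d[0]])
print("lane angle",np.degrees(np.arctan2(d[1],d[0])),"L-R",(Lf[0]-R[0])@l,"P-R",(Pk[0]-R[0])@l)
mid=(Lf[0]@l+R[0]@l)/2
G=ray("top",cr([(197,128),(160,258)],(262,140)),.055); E=ray("top",cr([(700,362)],(262,140)),.045)
M=ray("top",cr([(105,40),(30,278)],(262,140)),.045)
Pd=ray("top",cr([(542,258),(512,362)],(262,140)),.052)
print("along: gate",(G@d),"end",E@d,"mouth",M@d,"pad",Pd@d,"gate lat",G@l-mid)
x0=E@d-.227
o=d*x0+l*mid; print("origin by end plate",o, "rel gate",G@d-x0,"mouth",M@d-x0,M@l-mid,"pad",Pd@d-x0,"slant", (ray("top",cr([(378,190),(362,150)],(262,140)),.045)-o)@d)
E
```

```text
lid [[0.4805, 0.2667], [0.4835, 0.2183], [0.4354, 0.214], [0.4332, 0.2621]] sides [0.0485 0.0483 0.0482 0.0475] ctr [0.4582 0.2403]
ang -86.94575955095327 5.300215982901991
R [ 0.4709 -0.1222] -106.18 20
L [ 0.5223 -0.1632] -106.31 23
P [ 0.5687 -0.0501] -106.04 2
lane angle -106.24285 L-R 0.060741287 P-R 0.07363072
along: gate [-0.14400795 -0.14135216] end [0.08236007] mouth [-0.1941155  -0.19130468] pad [0.00795596 0.00886276] gate lat [ 0.02885842 -0.02808283]
origin by end plate [ 0.53653707 -0.00566036] rel gate [0.00063198 0.00328777] mouth [-0.04947557 -0.04666475] [ 0.05606831 -0.05021014] pad [0.1525959  0.15350269] slant [0.07916821 0.06767819]
```

Call:
move_arm([
  [29.5,-25.8,0,0.039,-1],
  [29.5,-25.8,0,0.039,-1],
  [29.5,-25.8,0,0.039,-1],
  [29.5,-25.8,0,0.039,-1],
  [29.5,-25.8,0,0.039,-1],
  [29.5,-25.8,0,0.039,-1],
  [29.5,-25.8,0,0.039,-1],
  [29.5,-25.8,0,0.039,-1],
  [29.5,-25.8,0,0.039,-1],
  [29.5,-25.8,0,0.039,-1],
  [0,0,0,0,-1],
  [0,0,0,0,-1],
], newtons=40)

```text
time: 1.3
tool_pos: [0.4585, 0.2404, 0.2262]
tool_rot: [3.142, -0.001, -3.071]
contact_force: [-0.5, 0.6, -0.9]
opening: 0.0918
grip_force: 0.0
```

Call:
move_arm([
  [0,0,-30,0,-1],
  [0,0,-30,0,-1],
  [0,0,-30,0,-1],
  [0,0,-25,0,-1],
  [0,0,-20,0,-1],
  [0,0,-18,0,-1],
  [0,0,0,0,-1],
  [0,0,0,0,-1],
])

```text
time: 2.1
tool_pos: [0.4579, 0.2417, 0.0741]
tool_rot: [3.141, -0.0, -3.067]
contact_force: [1.3, -0.3, -0.0]
opening: 0.0917
grip_force: 0.0
```

Run:
```python
from h import *
a=vision.read_camera("side")[:,:,::-1]; b=vision.read_camera("top")[:,:,::-1]
f=lambda i:cv2.resize(np.ascontiguousarray(i),(400,400),interpolation=cv2.INTER_CUBIC)
cv2.imwrite("pics/g1.png",np.hstack([f(a[90:220,180:310]),f(b[130:260,130:260])]))
```

```text
(no output)
```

View pics/g1.png

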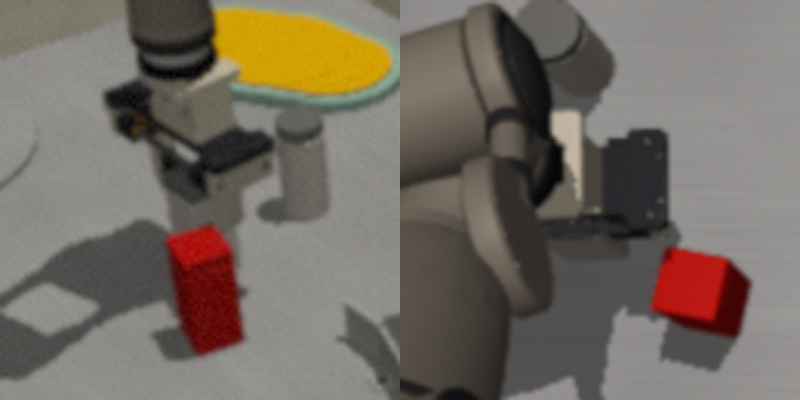

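The gripper straddles the square canister. The red look-alike at (700,290) and the round canister at (570,60) are both clear of it. Now I close.

Call:
move_arm([
  [0,0,0,0,1],
  [0,0,0,0,1],
  [0,0,0,0,1],
  [0,0,0,0,1],
  [0,0,0,0,1],
  [0,0,0,0,1],
  [0,0,0,0,1],
  [0,0,0,0,1],
], newtons=40)

```text
time: 3.0
tool_pos: [0.4586, 0.2409, 0.0737]
tool_rot: [3.142, 0.0, -3.068]
contact_force: [0.2, 0.3, 0.3]
opening: 0.0497
grip_force: 40.0
```

Call:
move_arm([
  [0,0,10,0,1],
  [10.6,-15.2,0,-0.0357,1],
  [10.6,-15.2,0,-0.0357,1],
  [10.6,-15.2,0,-0.0357,1],
  [10.6,-15.2,0,-0.0357,1],
  [10.6,-15.2,0,-0.0357,1],
  [10.6,-15.2,0,-0.0357,1],
  [10.6,-15.2,0,-0.0357,1],
  [10.6,-15.2,0,-0.0357,1],
  [10.6,-15.2,0,-0.0357,1],
  [10.6,-15.2,0,-0.0357,1],
  [0,0,0,0,1],
])

```text
time: 4.2
tool_pos: [0.5662, 0.0866, 0.0838]
tool_rot: [3.142, 0.001, 2.854]
contact_force: [-0.6, 0.3, -2.6]
opening: 0.05
grip_force: 40.0
```

Run:
```python
from h import *
from cell import monitor
s=monitor.observe(); print(s["tool_pos"],s["tool_rot"],s["contact_force"])
p=s["tool_pos"][:2]; o=np.array([.5367,-.0065]); a=np.radians(-106.24); d=np.array([np.cos(a),np.sin(a)]);l=np.array([-d[1],d[0]])
print((p-o)@d,(p-o)@l,d,l)
a=vision.read_camera("side")[:,:,::-1]; b=vision.read_camera("top")[:,:,::-1]
f=lambda i:cv2.resize(np.ascontiguousarray(i),(400,400),interpolation=cv2.INTER_CUBIC)
cv2.imwrite("pics/g2.png",np.hstack([f(a[120:270,220:370]),f(b[110:240,220:350])]))
```

```text
[0.5662419  0.08664707 0.08383445] [3.14159066e+00 1.44093067e-03 2.85398734e+00] [-0.60742939  0.27563117 -2.56654178]
-0.0976921038272108 0.0023134922886193497 [-0.27966145 -0.96009868] [ 0.96009868 -0.27966145]
```

View pics/g2.png

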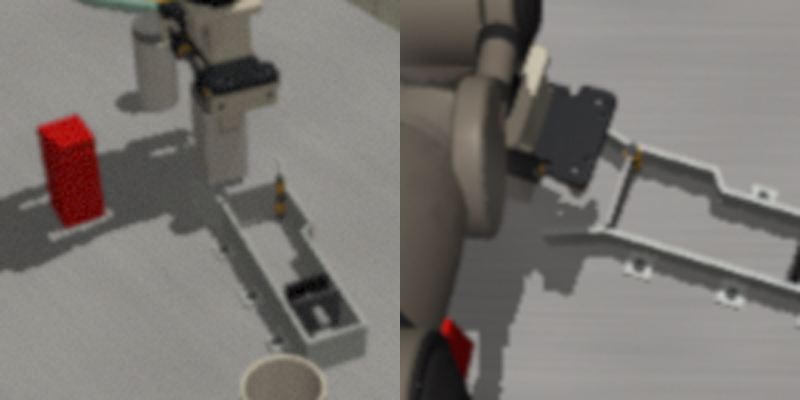

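Call:
move_arm([
  [-2.4,0.7,-4,0.004,1],
  [0,0,-5,0,1],
  [-1.7,-5.8,0,0,1],
  [-1.7,-5.8,0,0,1],
  [-1.7,-5.8,0,0,1],
  [-1.7,-5.8,0,0,1],
  [-1.7,-5.8,0,0,1],
  [-1.7,-5.8,0,0,1],
  [-1.7,-5.8,0,0,1],
  [-1.7,-5.8,0,0,1],
  [0,0,0,0,1],
])

```text
time: 5.4
tool_pos: [0.5484, 0.0424, 0.0748]
tool_rot: [-3.142, -0.0, 2.861]
contact_force: [0.3, 0.1, -2.5]
opening: 0.0499
grip_force: 40.0
```

```bash
cat > lane.py <<'E'
import numpy as np
from cell import monitor
s=monitor.observe()
p=s["tool_pos"][:2]; o=np.array([.5367,-.0065]); a=np.radians(-106.24); d=np.array([np.cos(a),np.sin(a)]);l=np.array([-d[1],d[0]])
f=s["contact_force"]
print("t",s["time"],"lane x,y mm",1e3*(p-o)@d,1e3*(p-o)@l,"z",s["tool_pos"][2],"yaw",s["tool_rot"][2],"F",f[:2]@d,f[:2]@l,f[2])
E
python3 lane.py
```

```text
t 5.4 lane x,y mm -50.205420734132524 -2.4859729757917632 z 0.07475114850929404 yaw 2.8609436561213695 F -0.1572254299897335 0.3059766939249457 -2.535262225412204
```

Call:
move_arm([
  [0.7,-2.9,0,-0.002,1],
  [-1.2,-3.8,0,0,1],
  [-1.2,-3.8,0,0,1],
  [-1.2,-3.8,0,0,1],
  [-1.2,-3.8,0,0,1],
  [-0.6,-1.9,0,0,1],
  [-0.6,-1.9,0,0,1],
  [-0.6,-1.9,0,0,1],
  [-0.6,-1.9,0,0,1],
])

```text
time: 6.3
tool_pos: [0.5422, 0.0182, 0.0748]
tool_rot: [3.14, 0.0, 2.86]
contact_force: [1.0, 4.4, -2.4]
opening: 0.0498
grip_force: 40.0
```

```bash
python3 lane.py
```

```text
t 6.3 lane x,y mm -25.219775529028606 -1.5824359797040262 z 0.07483236241342009 yaw 2.8597112624464787 F -4.499974852680673 -0.2342085523304238 -2.3884087354837638
```

Call:
move_arm([
  [-0.5,-1.4,0,0,1],
  [-0.4,-1.4,0,0,1],
  [-0.4,-1.4,0,0,1],
  [-0.4,-1.4,0,0,1],
  [-0.4,-1.4,0,0,1],
  [-0.4,-1.4,0,0,1],
  [-0.4,-1.4,0,0,1],
  [-0.4,-1.4,0,0,1],
])

```text
time: 7.1
tool_pos: [0.5383, 0.0071, 0.0746]
tool_rot: [3.141, -0.001, 2.86]
contact_force: [-0.0, 5.7, -3.8]
opening: 0.0498
grip_force: 40.0
```

```bash
python3 lane.py
```

```text
t 7.1 lane x,y mm -13.477894434371988 -2.2826458919756156 z 0.0745941265960297 yaw 2.8599651324204753 F -5.462240068277019 -1.6358256429749505 -3.761285159982789
```

Call:
move_arm([
  [-0.3,-1.6,0,0,1],
  [-0.4,-1.6,0,0,1],
  [-0.4,-1.6,0,0,1],
  [-0.4,-1.6,0,0,1],
  [-0.5,-1.6,0,0,1],
  [-0.5,-1.6,0,0,1],
  [-0.5,-1.6,0,0,1],
  [-0.5,-1.6,0,0,1],
  [-0.5,-1.6,0,0,1],
  [-0.5,-1.6,0,0,1],
])

```text
time: 8.1
tool_pos: [0.5342, -0.01, 0.0748]
tool_rot: [-3.142, 0.0, 2.86]
contact_force: [-1.0, 2.9, -2.2]
opening: 0.0495
grip_force: 40.0
```

```bash
python3 lane.py
```

```text
t 8.1 lane x,y mm 4.034115622072173 -1.4543622294185994 z 0.07476713030552672 yaw 2.8597521943681823 F -2.516167619436557 -1.811222166035077 -2.2125608907270786
```

Call:
move_arm([
  [-0.8,-2.9,0,0,1],
  [-0.8,-2.9,0,0,1],
  [-0.8,-2.9,0,0,1],
  [-0.8,-2.9,0,0,1],
  [-0.8,-2.9,0,0,1],
  [-0.8,-2.9,0,0,1],
  [-0.8,-2.9,0,0,1],
  [-0.8,-2.9,0,0,1],
  [-0.8,-2.9,0,0,1],
  [-0.8,-2.9,0,0,1],
])

```text
time: 9.1
tool_pos: [0.5262, -0.039, 0.0748]
tool_rot: [3.142, 0.0, 2.86]
contact_force: [-1.2, 1.6, -2.9]
opening: 0.0495
grip_force: 40.0
```

```bash
python3 lane.py
```

```text
t 9.1 lane x,y mm 34.14040303584166 -0.9523892986446927 z 0.0747577632635152 yaw 2.859862414173777 F -1.2521238890935895 -1.59200163147086 -2.9168927000654308
```

Call:
move_arm([
  [-0.9,-2.9,0,0,1],
  [-0.9,-2.9,0,0,1],
  [-0.9,-2.9,0,0,1],
  [-0.9,-2.9,0,0,1],
  [-0.9,-2.9,0,0,1],
  [-0.8,-2.9,0,0,1],
  [-0.8,-2.9,0,0,1],
  [-0.8,-2.9,0,0,1],
  [-0.8,-2.9,0,0,1],
  [-0.8,-2.9,0,0,1],
  [-0.8,-2.9,0,0,1],
  [-0.8,-2.9,0,0,1],
])

```text
time: 10.3
tool_pos: [0.5161, -0.0737, 0.0747]
tool_rot: [3.142, 0.0, 2.86]
contact_force: [-1.3, 2.1, -1.0]
opening: 0.0497
grip_force: 40.0
```

```bash
python3 lane.py
```

```text
t 10.3 lane x,y mm 70.32730351156022 -1.0116361438086512 z 0.0747430821497607 yaw 2.859812795917526 F -1.6631327807097536 -1.8132239722513845 -0.9865691842858659
```

Call:
move_arm([
  [-0.7,-2.5,0,0,1],
  [-0.7,-2.4,0,0,1],
  [-0.7,-2.4,0,0,1],
  [-0.7,-2.4,0,0,1],
  [-0.7,-2.4,0,0,1],
  [-0.7,-2.4,0,0,1],
  [-0.7,-2.4,0,0,1],
  [-0.7,-2.4,0,0,1],
  [-0.7,-2.4,0,0,1],
  [-0.7,-2.4,0,0,1],
  [-0.7,-2.4,0,0,1],
  [-0.7,-2.4,0,0,1],
])

```text
time: 11.5
tool_pos: [0.5078, -0.1027, 0.0748]
tool_rot: [3.142, 0.0, 2.86]
contact_force: [0.6, -0.1, -1.7]
opening: 0.0497
grip_force: 40.0
```

```bash
python3 lane.py
```

```text
t 11.5 lane x,y mm 100.40642406215576 -0.8675219708091477 z 0.0747853750504035 yaw 2.859811337060358 F -0.1110034934341278 0.6360465445442066 -1.73417368321457
```

Call:
move_arm([
  [0,0,-0.7,0,1],
  [-0.4,-1.5,0,0,1],
  [-0.4,-1.5,0,0,1],
  [-0.4,-1.4,0,0,1],
  [-0.4,-1.4,0,0,1],
  [-0.4,-1.4,0,0,1],
  [-0.4,-1.4,0,0,1],
  [-0.3,-1,0,0,1],
  [-0.3,-1,0,0,1],
  [-0.3,-1,0,0,1],
])

```text
time: 12.5
tool_pos: [0.5044, -0.114, 0.074]
tool_rot: [3.142, 0.0, 2.86]
contact_force: [0.0, 0.8, -2.9]
opening: 0.0497
grip_force: 40.0
```

```bash
python3 lane.py
```

```text
t 12.5 lane x,y mm 112.28161020186704 -0.8999517117345351 z 0.07404507668470156 yaw 2.859883847376557 F -0.8162761510636263 -0.2244669239989345 -2.90776306314424
```

Call:
move_arm([
  [-0.2,-0.8,0,0,1],
  [-0.2,-0.8,0,0,1],
  [-0.2,-0.8,0,0,1],
  [-0.2,-0.8,0,0,1],
  [-0.2,-0.8,0,0,1],
  [-0.2,-0.8,0,0,1],
])

```text
time: 13.1
tool_pos: [0.5032, -0.1189, 0.074]
tool_rot: [3.141, -0.0, 2.86]
contact_force: [-0.4, -0.7, -2.3]
opening: 0.0501
grip_force: 40.0
```

Call:
move_arm([
  [-0.2,-0.7,0,0,1],
  [-0.2,-0.7,0,0,1],
])

```text
time: 13.3
tool_pos: [0.5028, -0.1202, 0.0741]
tool_rot: [3.142, 0.0, 2.86]
contact_force: [0.2, 0.0, -2.7]
opening: 0.05
grip_force: 40.0
```

Call:
move_arm([
  [-0.2,-0.7,0,0,1],
  [-0.2,-0.7,0,0,1],
])

```text
time: 13.5
tool_pos: [0.5024, -0.1217, 0.074]
tool_rot: [3.142, 0.0, 2.86]
contact_force: [-0.3, 0.2, -2.1]
opening: 0.0498
grip_force: 40.0
```

Call:
move_arm([
  [-0.2,-0.7,0,0,1],
  [-0.2,-0.7,0,0,1],
])

```text
time: 13.7
tool_pos: [0.502, -0.1231, 0.074]
tool_rot: [3.142, -0.0, 2.86]
contact_force: [-0.5, 0.5, -2.3]
opening: 0.0498
grip_force: 40.0
```

Call:
move_arm([
  [-0.2,-0.7,0,0,1],
  [-0.2,-0.7,0,0,1],
])

```text
time: 13.9
tool_pos: [0.5017, -0.1245, 0.0741]
tool_rot: [3.142, 0.0, 2.86]
contact_force: [0.8, 0.6, -2.7]
opening: 0.0496
grip_force: 40.0
```

```bash
python3 lane.py
```

```text
t 13.9 lane x,y mm 123.06417504607893 -0.6586879882882457 z 0.07405556029670692 yaw 2.859793040961799 F -0.7627633829872363 0.5879346061059368 -2.718605398404297
```

Call:
move_arm([
  [-0.2,-0.7,0,0,1],
  [-0.2,-0.7,0,0,1],
])

```text
time: 14.1
tool_pos: [0.5012, -0.1258, 0.074]
tool_rot: [3.142, -0.0, 2.86]
contact_force: [-0.1, 1.1, -2.0]
opening: 0.0499
grip_force: 40.0
```

Call:
move_arm([
  [-0.2,-0.7,0,0,1],
  [0,0,0,0,1],
])

```text
time: 14.3
tool_pos: [0.501, -0.1266, 0.074]
tool_rot: [3.142, 0.0, 2.86]
contact_force: [0.5, -0.5, -1.9]
opening: 0.0501
grip_force: 40.0
```

Call:
move_arm([
  [-0.2,-0.7,0,0,1],
  [-0.2,-0.7,0,0,1],
])

```text
time: 14.5
tool_pos: [0.5006, -0.1279, 0.074]
tool_rot: [3.141, 0.0, 2.86]
contact_force: [-0.9, 1.2, -2.8]
opening: 0.0496
grip_force: 40.0
```

Call:
move_arm([
  [-0.2,-0.7,0,0,1],
  [0,0,0,0,1],
])

```text
time: 14.7
tool_pos: [0.5005, -0.1282, 0.0741]
tool_rot: [3.141, 0.0, 2.859]
contact_force: [0.8, 2.8, -1.5]
opening: 0.0499
grip_force: 40.0
```

Call:
move_arm([
  [-0.2,-0.5,0,0,1],
  [0,0,0,0,1],
])

```text
time: 14.9
tool_pos: [0.5004, -0.1286, 0.0741]
tool_rot: [3.141, 0.0, 2.86]
contact_force: [1.5, 4.0, -1.5]
opening: 0.0497
grip_force: 40.0
```

Call:
move_arm([
  [-0.1,-0.5,0,0,1],
  [0,0,0,0,1],
])

```text
time: 15.1
tool_pos: [0.5003, -0.1289, 0.0741]
tool_rot: [3.14, 0.0, 2.859]
contact_force: [2.1, 6.1, -1.5]
opening: 0.0499
grip_force: 40.0
```

Call:
move_arm([
  [-0.2,-0.5,0,0,1],
  [0,0,0,0,1],
])

```text
time: 15.3
tool_pos: [0.5002, -0.1292, 0.0741]
tool_rot: [3.14, 0.0, 2.859]
contact_force: [1.4, 7.1, -1.7]
opening: 0.0496
grip_force: 40.0
```

Call:
move_arm([
  [-0.1,-0.4,0,0,1],
  [0,0,0,0,1],
])

```text
time: 15.5
tool_pos: [0.5002, -0.1294, 0.0741]
tool_rot: [3.14, 0.0, 2.859]
contact_force: [1.9, 8.1, -0.5]
opening: 0.0496
grip_force: 40.0
```

Call:
move_arm([
  [-0.2,-0.5,0,0,1],
  [0,0,0,0,1],
  [0,0,0,0,1],
  [0,0,0,0,1],
  [0,0,0,0,1],
  [0,0,0,0,1],
  [0,0,0,0,1],
])

```text
time: 16.2
tool_pos: [0.5001, -0.1296, 0.0742]
tool_rot: [3.139, 0.0, 2.859]
contact_force: [3.3, 8.7, -0.5]
opening: 0.05
grip_force: 40.0
```

```bash
python3 lane.py
```

```text
t 16.2 lane x,y mm 128.43988321604252 -0.7129794374063004 z 0.0741582646950942 yaw 2.8591755342958454 F -9.2848265488049 0.7069206445770029 -0.5452606645908038
```

Call:
move_arm([
  [0.2,0.5,0,0,1],
  [0.2,0.5,0,0,1],
  [0.1,0.5,0,0,1],
  [0,0,-0.3,0,1],
  [0,0,-0.3,0,1],
  [0,0,0,0,1],
])

```text
time: 16.8
tool_pos: [0.5004, -0.1289, 0.0738]
tool_rot: [3.141, 0.0, 2.86]
contact_force: [0.9, 6.3, 1.7]
opening: 0.0499
grip_force: 40.0
```

```bash
python3 lane.py
```

```text
t 16.8 lane x,y mm 127.64582763421599 -0.6438733634082604 z 0.07376018150444288 yaw 2.859581423311994 F -6.265282194229445 -0.9205422741200301 1.6540507144566468
```

Call:
move_arm([
  [0.1,0.5,0,0,1],
  [0.1,0.5,0,0,1],
  [0,0,0,0,1],
])

```text
time: 17.1
tool_pos: [0.5005, -0.1285, 0.0737]
tool_rot: [3.142, 0.0, 2.86]
contact_force: [1.4, 3.2, 2.0]
opening: 0.0497
grip_force: 40.0
```

Call:
move_arm([
  [0,0,0,0,0.3],
  [0,0,0,0,0.1],
  [0,0,0,0,-0.3],
  [0,0,0,0,-0.7],
  [0,0,0,0,-1],
  [0,0,0,0,-1],
  [0,0,0,0,-1],
  [0,0,0,0,-1],
])

```text
time: 17.9
tool_pos: [0.5003, -0.1286, 0.0734]
tool_rot: [-3.142, -0.0, 2.86]
contact_force: [0.8, -0.7, -0.2]
opening: 0.0904
grip_force: 0.0
```

Call:
move_arm([
  [0,0,10,0,-1],
  [0,0,20,0,-1],
  [0,0,30,0,-1],
  [0,0,30,0,-1],
  [0,0,30,0,-1],
  [0,0,30,0,-1],
  [-20,40,0,0,-1],
  [-20,40,0,0,-1],
  [-20,40,0,0,-1],
  [-10,40,0,0,-1],
  [-10,40,0,0,-1],
  [-10,40,0,0,-1],
])

```text
time: 19.1
tool_pos: [0.4097, 0.1129, 0.2244]
tool_rot: [3.141, 0.001, 2.86]
contact_force: [0.5, 0.2, -0.0]
opening: 0.0915
grip_force: 0.0
```

Run:
```python
from h import *
a=vision.read_camera("side")[:,:,::-1]; b=vision.read_camera("top")[:,:,::-1]
f=lambda i:cv2.resize(np.ascontiguousarray(i),(400,400),interpolation=cv2.INTER_CUBIC)
cv2.imwrite("pics/e1.png",np.hstack([f(a[150:300,250:400]),f(b[120:240,270:390])]))
```

```text
(no output)
```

View pics/e1.png

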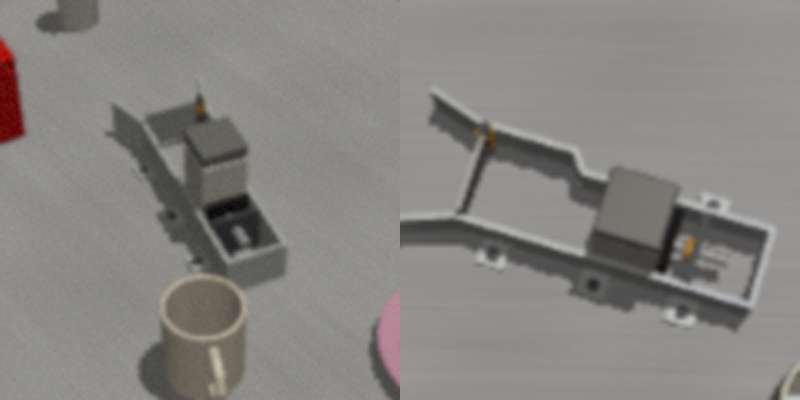

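The canister stands upright in the lane against the black pad (top crop about (630,220)). The gate is shut across the lane from (485,140) to (462,212), and the mug, the plate edge and the red look-alike, as far as they show, look undisturbed.

```bash
python3 -c "
from cell import workorder
print(workorder.hand_in())"
```

```text
the job is handed in; nothing more can be done
None
```

The square canister was passed through the spring gate, pressed against the stop at about 9 N for 0.6 s and released. In the last picture it stood upright against the pad with the gate shut; I have handed the job in, but no verdict came back.

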